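# Set and lock the torch regulator

### The arm

A 6-joint arm with a two-finger parallel gripper is mounted at the origin on the work surface. World frame = base frame: x ahead of the robot, y to its left, z up, the work surface at z = 0. Lengths are in m, angles in rad, forces in N, time in s.
With the tool pointing down it reaches from about 0.3 to 0.75 m from the base axis. Payload 8.5 kg.
Tool frame: the origin (TCP) lies on the centre line of the jaws, within the pads' length; the fingertips stand 17 mm ahead of it and the grasp point (between the pads) lies 2 mm behind it; z points along the fingers, y is the line along which they close (so a half turn about z gives the same grasp; the last joint's range is limited). The gripper opens to 85 mm and grips with 20 to 120 N. Pads are 22 mm wide; open, the fingers measure 114 mm over their backs; the gripper's body (76 mm by 85 mm) begins 54 mm behind the grasp point. The pads swing forward as they close: fully open they stand 13 mm farther back than shut.
Start: joints at [-1.538, 0.381, 1.297, -0, 1.464, -0.215], TCP at [0.135, -0.533, 0.248] pointing down, gripper open.
Joint ranges: [-3.11, 3.11], [-0.89, 2.33], [0.22, 2.48], [-1.42, 4.56], [0.17, 2.85], [-2.88, 2.88]. Speed limits (rad/s): [2.39, 2.39, 3.14, 3.14, 3.14, 3.14].

### API

Orientations are given as a unit quaternion [x, y, z, w].
In Python, from bench import r, read_camera, calibration, models gives the robot as it stands.
- The arm moves only by the tool drive_tool, never from a script. Its argument "commands" is text: rows parted by semicolons, each of 7 numbers parted by spaces: the shift along the tool's x, y, z normalised to -1 to 1, where 1 is 0.25 m, then the turn, a rotation vector about the tool's x, y, z normalised to -1 to 1, where 1 is 90 degrees, then the opening, from 0 (shut) to 1 (fully open). In form: dx dy dz ax ay az hand; .... A call has 1 to 10 rows; each row shifts and turns the commanded pose from where the row before left it, along the tool's axes as they then stand; what a row does not reach is not made up. A row lasts 1/8 s, in which the tool goes at most 62.5 mm and 10.7 degrees, less where a joint would pass 70% of its speed; a pose out of reach is approached as far as the arm can. A call with a number of a shift or a turn outside -1 to 1 is refused whole. A call with a gripper value outside its range is refused whole. The fingers move at their own pace and stop on an object; the grip force is fixed at half the most. Time passes only in rows, so rows that do not move let the fingers close. It gives the time, the measured TCP pose, the force, the opening and the grip force at its end, in the units of the state.
- r.get_obs(): the state, without advancing time (a new reading comes with each control period).
- read_camera(name): name is "side" or "top"; returns (picture, depth): 480x640x3 uint8, blue, green, red; 480x640 float32, m along the optical axis (not along the pixel's ray), 0 where there is no reading.
- calibration(name): a dict with "fx", "fy", "cx", "cy" (pixels), "rvec" (rotation vector, rad) and "tvec" (3), from world to camera coordinates, as OpenCV has them. Camera axes: x right, y down, z forward; pixel columns grow to the right and rows downward; lengths in m; the calibration is good to about 2 mm. A picture is of the moment at which its call begins. calibration takes no time and is no camera call.
- r.job_done(): hands the job in; it is judged then, once.
Trained networks look in the newest picture that a camera, given by its name, has taken for a name from the list of things; names that differ only in an ending like _2 or _b are one class to them, and where a whole thing is asked for, a point or a joint stands for the part that bears it (a point fixed in the world has none). Each returns a list of dicts, best first, with "p" (0 to 1); they miss things now and then, are a little off and sometimes report something else, mostly with a low value. They report only what shows in the picture. A call takes as long as a camera call.
- models.regions_of(camera, name): "mask" (480x640 bool, what is visible of it) and "box" ([left, top, width, height] in pixels, round what is visible of it).
- models.landmark_of(camera, name): "point" ([column, row] in pixels: a listed point, or the origin of a listed thing).
The state is a dict: "clock": time; "q": joint angles; "qvel": joint speeds; "joint_torque": joint torques, N m; "ee_pos": TCP position; "ee_rot": TCP orientation; "ft_force": force on the tool from outside, world axes, zero at the start; "ft_torque": the same for the moment, N m; "opening": finger opening in m; "grasp_force": force on a finger pad.
Only numpy, scipy, OpenCV 4.12 (cv2) and the standard library are available. Lean on these libraries where they do the work, as an engineer would, in place of code of your own. Each camera call takes 0.05 s, during which the arm holds its last target. There are 200 camera calls.

### The job

On the jewellery bench, set the torch's gas regulator: turn the knob with the black bar grip clockwise until its pointed end points straight at the raised wedge mark, with the lock still drawn back. Then slide the steel forked lock along its rails over the knob's blunt end, fully home against its stop, so the knob stays on the mark, and let go. Leave the other things on the bench where they are.

Things in the scene. Friction and masses are not known exactly. Their poses are not given: they have to be found in the camera images.
- regulator: fixed regulator, grey-painted block 90 (x) by 235 (y -115 to +120) by 50 mm tall; origin at its underside, deck at z 50. On the deck at x 0: lock tab at y -89 (drawn back), knob axis at y +50, wedge mark at y +96 to +117 (12 high). Two 12 mm high rails at x +-29 guide the lock towards +y. A gauge 68 mm across, top at z 53, lies beside the block at x +90, y +50
- knob_top (a point): middle of the knob's top face, on its vertical turning axis, 52 mm above the deck. Knob: aluminium skirt of radius 27, 8 mm high, with a black upright bar grip 14 mm thick, from 8 to 52 mm above the deck, reaching from a blunt end 24 mm behind the axis to a pointed end 40 mm ahead of it. x axis: along the bar to the pointed end; z up. Stiff (0.09 N m), stays where left
- nose (a point): the tip of the knob's pointed end, at the bar's top edge, 40 mm from the axis
- mark (a point): the tip of the raised wedge mark on the deck, 46 mm from the knob's axis, 12 mm above the deck; the pointed end of the knob must face it
- knob (a joint): knob angle (rad), 0 to 4.7, growing clockwise seen from above; at 3.9 the pointed end faces the mark. It starts 2.8 to 3.8 short of that, so it takes several grasps. At 0.76 (half a turn off) the bar is in line too but the wrong way round, and the lock stops short
- lock_tab (a point): middle of the top of the lock's upright tab, 60 mm above the deck. Tab 14 mm thick along the slide, 30 mm wide across it, free from 24 to 60 mm above the deck. Ahead of it lies the fork, 10 to 24 mm above the deck: tips 73 mm and slot bottom 36 mm ahead of the tab's centre, slot 18 mm wide with a flared mouth. y axis: sliding direction, towards the knob
- lock (a joint): lock slide (m): 0 drawn back, 0.075 fully home against its stop; the fork then embraces the knob's bar and the tab's centre is 64 mm from the knob's axis. About 5 N of friction. It jams on the bar if the knob is more than about 0.2 rad off
- phone: black phone lying flat, 160 x 75 x 9 mm; leave it alone; origin at the middle of its underside
- ring_box: small grey and white ring box, 70 x 70 x 44 mm; leave it alone; origin at the middle of its underside
- canister: upright blue can, 58 mm diameter, 120 mm tall; leave it alone; origin at the middle of its underside
- file: needle tool with a black handle lying down, 190 mm long, 26 mm thick; leave it alone; origin at the middle of its underside

How it is judged:
On the way, in this order (a step that is already met when the one before it is completed fails the run):
1. the knob's pointed end stands on the mark, at rest, with the lock still drawn back (lock slide below 20 mm) (value of joint knob between 3.76 and 4.04 rad and velocity of joint knob between -0.05 and 0.05 rad/s and value of joint lock below 0.02 m), for 0.3 s.
2. the lock is fully home (within 4 mm of its stop) and the knob on the mark (value of joint knob between 3.76 and 4.04 rad and value of joint lock above 0.071 m), for 0.2 s.
At the end, for the whole second after the job is handed in: the knob is within 0.14 rad (8 degrees) of the mark, the lock is within 4 mm of its stop, and the phone, ring box, can and needle tool lie within 30 mm of where they started (all of step 2 and distance of each of phone, ring_box, canister, file from where it was at the start of the episode below 0.03 m); the robot touches nothing.
It fails at once if the phone is pushed more than 30 mm (distance of phone from where it was at the start of the episode above 0.03 m).
It fails at once if the ring box is pushed more than 30 mm (distance of ring_box from where it was at the start of the episode above 0.03 m).
It fails at once if the canister is pushed more than 30 mm (distance of canister from where it was at the start of the episode above 0.03 m).
It fails at once if the file is pushed more than 30 mm (distance of file from where it was at the start of the episode above 0.03 m).
It also fails if it takes over 67 s, if anything falls off the work surface, if the arm or the gripper's body presses on something with over 40 N, if the wrist force passes 120 N, or if a joint passes its speed limit or range.

## Working session

There is one attempt and no reset: what is moved stays moved. The work goes in short steps, Python scripts to look and compute and a tool call to move; the robot and the scene stay as the last step left them, time stands still between calls to the robot, and variables do not carry over. Pictures are saved under pics/ and viewed, at most 10 in all, crops included, and the job is handed in when it is done.

Besides the shell and the picture viewer there is one more tool, called after "Emit:" by a JSON object that holds its "api" and its "payload", one argument or row to a line. drive_tool: Moves the arm, as the interface text tells. Scaled input: -1 to 1 covers 0.25 m each way for a shift and 90 degrees each way for a turn. Its arguments: {"type":"object","properties":{"commands":{"type":"string"}},"required":["commands"]}

```bash
mkdir -p pics; cat > h.py <<'E'
import numpy as np, cv2
from bench import r, read_camera, calibration, models
from scipy.spatial.transform import Rotation as R
def cam(n):
    c=calibration(n); K=np.array([[c['fx'],0,c['cx']],[0,c['fy'],c['cy']],[0,0,1]])
    Rm=cv2.Rodrigues(np.array(c['rvec'],float))[0]; return K,Rm,np.array(c['tvec'],float).ravel()
def at_z(n,px,z):
    K,Rm,t=cam(n); d=Rm.T@np.linalg.inv(K)@np.array([px[0],px[1],1.]); o=-Rm.T@t
    return o+d*(z-o[2])/d[2]
def tri(p1,p2):
    P=[];
    for n in('side','top'):
        K,Rm,t=cam(n);P.append(K@np.c_[Rm,t])
    X=cv2.triangulatePoints(P[0],P[1],np.array(p1,float).reshape(2,1),np.array(p2,float).reshape(2,1)).ravel();return X[:3]/X[3]
E
python3 - <<'E'
from h import *
ims=[]
for n in('side','top'):
    p,d=read_camera(n); cv2.imwrite(f'pics/{n}0.png',p)
    K,Rm,t=cam(n); print(n,(-Rm.T@t).round(3))
for k in('knob_top','nose','mark','lock_tab','regulator','phone','ring_box','canister','file'):
    o={}
    for n in('side','top'):
        l=models.landmark_of(n,k); o[n]=l
        for e in l[:2]: print(k,n,np.round(e['point'],1),round(e['p'],2))
    if o['side'] and o['top']: print('   tri',tri(o['side'][0]['point'],o['top'][0]['point']).round(4))
s=r.get_obs();print(s['clock'],s['ee_pos'],s['ee_rot'],R.from_quat(s['ee_rot']).as_matrix().round(3))
E
```

```text
side [ 0.489 -0.527  0.629]
top [0.435 0.044 0.718]
knob_top side [301.7 271.5] 0.94
knob_top side [375.4 386.1] 0.38
knob_top top [370.5 289.4] 0.66
   tri [ 0.551  -0.0088  0.107 ]
nose side [287.8 289.1] 0.86
nose top [391.4 312.6] 0.76
   tri [ 0.5268 -0.0368  0.104 ]
mark side [303.7 269.5] 0.9
mark top [334.1 284.3] 0.81
   tri [0.5602 0.0366 0.0653]
lock_tab side [289. 343.] 0.88
lock_tab top [470.  323.5] 0.94
   tri [ 0.5198 -0.1319  0.1111]
regulator side [296.9 343.9] 0.7
regulator top [395.8 317.6] 0.68
   tri [ 0.535  -0.0563  0.0071]
phone side [428.4 338.2] 0.63
phone side [201.1 359.4] 0.58
phone top [385.9 413.6] 0.95
   tri [ 0.5557 -0.1198  0.1549]
ring_box side [372.9 385.9] 0.65
ring_box top [451.6 252.1] 0.67
ring_box top [389.3 413.5] 0.32
   tri [ 6.357e-01 -1.353e-01 -5.000e-04]
canister side [379.9 274.9] 0.67
canister top [319.8 204.5] 0.9
   tri [0.6936 0.0689 0.0022]
file side [426.9 336. ] 0.67
file top [409.9 188.3] 0.78
   tri [ 0.7323 -0.0674  0.0044]
1.0 [ 0.13487856 -0.53319307  0.24831666] [ 9.92333859e-01  1.23586054e-01 -1.22743248e-05 -8.63001497e-06] [[ 0.969  0.245 -0.   ]
 [ 0.245 -0.969  0.   ]
 [-0.    -0.    -1.   ]]
```

```bash
python3 - <<'E'
import cv2
a=cv2.imread('pics/side0.png')[150:450,120:520];b=cv2.imread('pics/top0.png')[150:450,240:640]
cv2.imwrite('pics/a.png',cv2.resize(a,None,fx=2,fy=2));cv2.imwrite('pics/b.png',cv2.resize(b,None,fx=2,fy=2))
E
```

```text
(no output)
```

View pics/a.png

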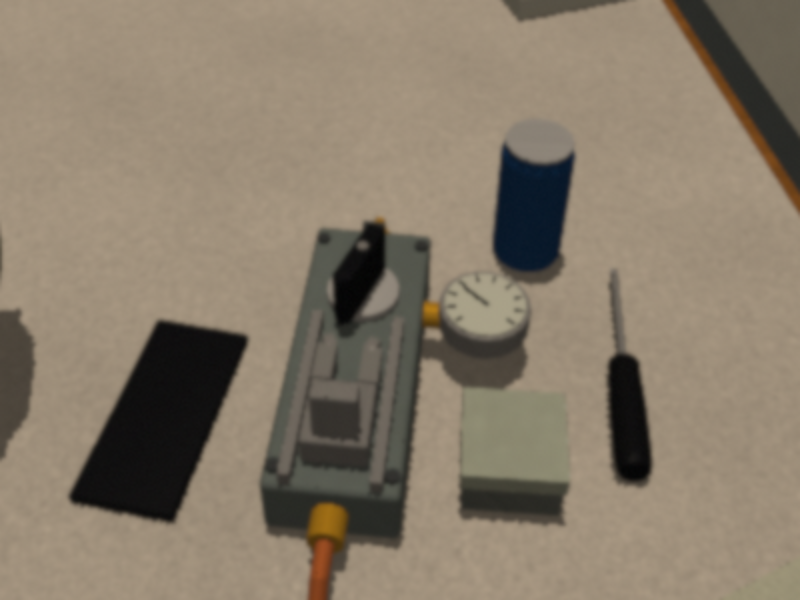

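View pics/b.png

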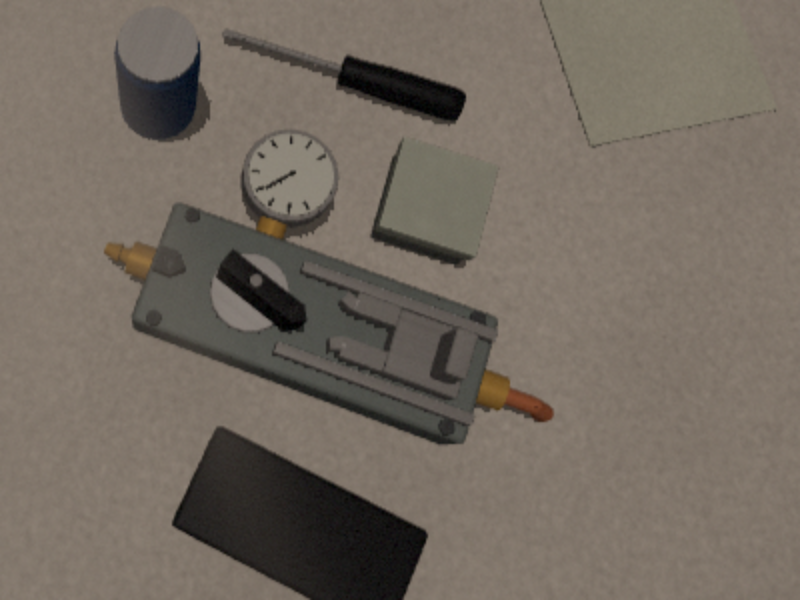

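The pictures agree with the landmarks. In the top crop the knob is at (257,280), its nose at lower right (297,322), the mark wedge at (170,262) and the tab at (460,355). The nose is about 155° short. I'll fit the regulator pose and knob angle next.

```bash
cat >> h.py <<'E'
from scipy.optimize import least_squares
def fit(fixed=None,verbose=True):
    """fit regulator pose x,y,yaw, nose angle (world), lock slide, with small per-camera pixel shift ignored"""
    ob=[]
    for n in('side','top'):
        read_camera(n)
        for k in('knob_top','nose','mark','lock_tab'):
            if fixed is not None and k=='mark': continue
            l=models.landmark_of(n,k)
            if l and l[0]['p']>.5: ob.append((n,k,np.array(l[0]['point'],float)))
    C={n:cam(n) for n in('side','top')}
    def proj(n,X):
        K,Rm,t=C[n]; c=K@(Rm@X+t); return c[:2]/c[2]
    def pts(v):
        x,y,w,a,s=v; u=np.array([-np.sin(w),np.cos(w)]); o=np.array([x,y])
        kn=o+.05*u
        return dict(knob_top=[*kn,.102],nose=[*(kn+.04*np.array([np.cos(a),np.sin(a)])),.102],mark=[*(o+.096*u),.062],lock_tab=[*(o+(-.089+s)*u),.110])
    full=(lambda v:v) if fixed is None else (lambda v:np.r_[fixed,v])
    res=lambda v:np.concatenate([proj(n,np.array(pts(full(v))[k]))-p for n,k,p in ob])
    v0=np.array([.538,-.055,-.235,-2.28,0.])
    if fixed is None:
        s=least_squares(lambda v:np.r_[res(v),v[4]*1e4],v0,loss='soft_l1',f_scale=2,x_scale=[.01,.01,.1,.3,.01])
    else:
        s=min((least_squares(res,[a,sl],loss='soft_l1',f_scale=2,x_scale=[.3,.01]) for a in(-2,0,1.5,3) for sl in(0,.06)),key=lambda s:s.cost)
    v=full(s.x); rr=res(s.x).reshape(-1,2)
    if verbose:
        for (n,k,p),e in zip(ob,rr): print(n,k,p.round(1),e.round(1))
    d=pts(v); short=(v[3]-(v[2]+np.pi/2))%(2*np.pi)
    print('pose',v[:3].round(4),'nose deg',np.degrees(v[3]).round(1),'mark dir deg',np.degrees(v[2]+np.pi/2).round(1),'short cw',np.degrees((short+np.pi/2)%(2*np.pi)-np.pi/2).round(1),'slide',v[4].round(4))
    print({k:np.round(p,4) for k,p in d.items()}); return v
E
python3 - <<'E'
from h import *
fit()
# depth check: knob top / tab tops from top view
p,d=read_camera('top'); K,Rm,t=cam('top')
v,u=np.mgrid[0:480,0:640]; m=d>0
X=(np.stack([(u-K[0,2])/K[0,0]*d,(v-K[1,2])/K[1,1]*d,d],-1)-t)@Rm
for lo,hi,xr,yr in((.098,.106,(.48,.62),(-.06,.06)),(.106,.114,(.46,.58),(-.19,-.08))):
    s=m&(X[...,2]>lo)&(X[...,2]<hi)&(X[...,0]>xr[0])&(X[...,0]<xr[1])&(X[...,1]>yr[0])&(X[...,1]<yr[1])
    P=X[s][:,:2]; c=P.mean(0); w,V=np.linalg.eigh(np.cov(P.T)); a=V[:,1]; q=(P-c)@a
    print(len(P),c.round(4),'major deg',np.degrees(np.arctan2(a[1],a[0])).round(1),q.min().round(4),q.max().round(4))
E
```

```text
side knob_top [301.9 273.9] [-0.2 -1.1]
side nose [285.2 290.7] [-0.2 -0.5]
side mark [305.7 273.8] [-0.2 -3.7]
side lock_tab [287.6 345. ] [0.5 4.9]
top knob_top [369.6 291.6] [-1.4 -3.2]
top nose [391.6 314.4] [-1.1 -2.4]
top mark [332.3 279.7] [0.7 2.7]
top lock_tab [473.  322.6] [4.3 2.9]
pose [ 0.5398 -0.0548 -0.247 ] nose deg -132.1 mark dir deg 75.8 short cw 152.0 slide 0.0
{'knob_top': array([ 0.552 , -0.0063,  0.102 ]), 'nose': array([ 0.5252, -0.036 ,  0.102 ]), 'mark': array([0.5633, 0.0383, 0.062 ]), 'lock_tab': array([ 0.518 , -0.1411,  0.11  ])}
549 [ 0.5465 -0.0109] major deg 56.4 -0.0328 0.0307
290 [ 0.5163 -0.1324] major deg 164.7 -0.0156 0.0145
```

Emit:
{"api": "drive_tool", "payload": {
  "commands": "0.177 -0.137 0 0 0 0 1;0.177 -0.137 0 0 0 0 1;0.177 -0.137 0 0 0 0 1;0.177 -0.137 0 0 0 0 1;0.177 -0.137 0 0 0 0 1;0.177 -0.137 0 0 0 0 1;0.177 -0.137 0 0 0 0 1;0.177 -0.137 0 0 0 0 1;0.177 -0.137 0 0 0 0 1;0.177 -0.137 0 0 0 0 1"
}}

```text
clock: 2.8
ee_pos: [0.4809, -0.091, 0.2485]
ee_rot: [0.992, 0.124, 0.0, 0.0]
ft_force: [0.9, -1.2, 0.3]
opening: 0.0854
grasp_force: 0.0
```

Emit:
{"api": "drive_tool", "payload": {
  "commands": "0.177 -0.137 0 0 0 0 1;0.177 -0.137 0 0 0 0 1;0 0 0 0 0 -0.11 1;0 0 0 0 0 -0.11 1;0 0 0 0 0 -0.11 1;0 0 0 0 0 -0.11 1;0 0 0 0 0 -0.11 1;0 0 0 0 0 -0.11 1;0 0 0 0 0 -0.11 1;0 0 0 0 0 -0.11 1"
}}

```text
clock: 4.05
ee_pos: [0.5489, -0.0045, 0.2483]
ee_rot: [0.684, 0.73, -0.0, -0.0]
ft_force: [0.8, 1.2, -0.5]
opening: 0.0856
grasp_force: 0.0
```

Emit:
{"api": "drive_tool", "payload": {
  "commands": "0 0 0 0 0 -0.11 1;0 0 0 0 0 -0.11 1;0 0 0 0 0 -0.11 1;0 0 0 0 0 -0.11 1;0 0 0 0 0 -0.11 1;0 0 0 0 0 -0.11 1;0 0 0 0 0 -0.11 1;0 0 0 0 0 -0.11 1;0 0 0 0 0 -0.11 1;0 0 0 0 0 -0.11 1"
}}

```text
clock: 5.3
ee_pos: [0.5489, -0.0045, 0.2483]
ee_rot: [-0.111, 0.994, 0.0, -0.0]
ft_force: [-0.2, -0.0, 0.0]
opening: 0.085
grasp_force: 0.0
```

Emit:
{"api": "drive_tool", "payload": {
  "commands": "0 0 0 0 0 -0.11 1;0 0 0 0 0 -0.11 1;0 0 0 0 0 -0.11 1;0 0 0 0 0 -0.11 1;0 0 0 0 0 -0.06 1;0 0 0 0 0 0 1;0 0 0 0 0 0 1"
}}

```text
clock: 6.18
ee_pos: [0.5489, -0.0045, 0.2483]
ee_rot: [-0.479, 0.878, -0.0, -0.0]
ft_force: [0.6, -0.3, -0.1]
opening: 0.0851
grasp_force: 0.0
```

```bash
cat >> h.py <<'E'
def st(tx=None,ty=None,tz=None,yaw=None):
    s=r.get_obs(); M=R.from_quat(s['ee_rot']).as_matrix(); y=np.degrees(np.arctan2(M[1,0],M[0,0]))
    print('t',round(s['clock'],2),'p',np.round(s['ee_pos'],4),'yaw',round(y,2),'tilt z',M[:,2].round(3),'q',np.round(s['q'],2),'open',round(s['opening'],4),'F',np.round(s['ft_force'],1),'g',round(s['grasp_force'],1))
    if tx is not None: print('shift cmd',(M.T@(np.array([tx,ty,tz])-s['ee_pos'])/.25).round(4),'turn cmd',round(-((yaw-y+180)%360-180)/90,4) if yaw is not None else '')
E
python3 -c "
from h import *
st(.5505,-.005,.15,235.5)"
```

```text
t 6.17 p [ 0.5489 -0.0045  0.2483] yaw -122.71 tilt z [-0. -0. -1.] q [-0.22  0.38  1.3  -0.    1.46 -2.79] open 0.0851 F [ 0.6 -0.3 -0.1] g 0.0
shift cmd [-0.002  -0.0065  0.3933] turn cmd 0.0199
```

Emit:
{"api": "drive_tool", "payload": {
  "commands": "-0.002 -0.0065 0.2 0 0 0.02 1;0 0 0.2 0 0 0 1;0 0 0.2 0 0 0 1;0 0 0.061 0 0 0 1;0 0 0 0 0 0 0.4"
}}

```text
clock: 6.8
ee_pos: [0.5508, -0.005, 0.0834]
ee_rot: [-0.466, 0.885, 0.0, -0.0]
ft_force: [1.1, -0.5, 0.9]
opening: 0.0695
grasp_force: 0.0
```

Emit:
{"api": "drive_tool", "payload": {
  "commands": "0 0 0 0 0 0 0.3;0 0 0 0 0 0 0;0 0 0 0 0 0 0;0 0 0 0 0 0 0;0 0 0 0 0 0 0"
}}

```text
clock: 7.42
ee_pos: [0.5507, -0.0049, 0.0841]
ee_rot: [-0.466, 0.885, -0.0, 0.001]
ft_force: [-1.5, 2.3, 6.4]
opening: 0.0134
grasp_force: 58.5
```

```bash
python3 -c "
from h import *
st(.5505,-.005,.083,75)
print(r.get_obs()['ft_torque'])"
```

```text
t 7.42 p [ 0.5507 -0.0049  0.0841] yaw -124.41 tilt z [ 0.001 -0.    -1.   ] q [-0.22  0.55  1.53  0.    1.06 -2.77] open 0.0134 F [-1.5  2.3  6.4] g 58.5
shift cmd [0.0008 0.0003 0.0045] turn cmd 1.7843
[ 0.21321288  0.38100013 -0.12217586]
```

Emit:
{"api": "drive_tool", "payload": {
  "commands": "0 0 0 0 0 0.1 0;0 0 0 0 0 0.1 0;0 0 0 0 0 0.1 0;0 0 0 0 0 0.1 0;0 0 0 0 0 0.1 0"
}}

```text
clock: 8.05
ee_pos: [0.5508, -0.0051, 0.0841]
ee_rot: [-0.09, 0.996, -0.0, 0.001]
ft_force: [-2.4, 0.1, 5.3]
opening: 0.0132
grasp_force: 58.7
```

Emit:
{"api": "drive_tool", "payload": {
  "commands": "0 0 0 0 0 0.1 0;0 0 0 0 0 0.1 0;0 0 0 0 0 0.1 0;0 0 0 0 0 0.1 0;0 0 0 0 0 0.1 0"
}}

```text
clock: 8.68
ee_pos: [0.5507, -0.0053, 0.0841]
ee_rot: [0.298, 0.955, -0.0, 0.001]
ft_force: [-1.4, -1.2, 5.3]
opening: 0.0132
grasp_force: 58.7
```

Emit:
{"api": "drive_tool", "payload": {
  "commands": "0 0 0 0 0 0.1 0;0 0 0 0 0 0.1 0;0 0 0 0 0 0.1 0;0 0 0 0 0 0.1 0;0 0 0 0 0 0.1 0;0 0 0 0 0 0.1 0;0 0 0 0 0 0.1 0;0 0 0 0 0 0.08 0;0 0 0 0 0 0 0"
}}

```text
clock: 9.8
ee_pos: [0.5504, -0.0053, 0.0841]
ee_rot: [0.792, 0.611, -0.0, 0.0]
ft_force: [-3.3, -2.5, 7.6]
opening: 0.0131
grasp_force: 58.8
```

```bash
python3 -c "
from h import *
st(.5505,-.005,.083,75)
print(r.get_obs()['ft_torque'])"
```

```text
t 9.8 p [ 0.5504 -0.0053  0.0841] yaw 75.32 tilt z [ 0.    -0.001 -1.   ] q [-0.22  0.55  1.53 -0.    1.06  0.03] open 0.0131 F [-3.3 -2.5  7.6] g 58.8
shift cmd [0.0013 0.     0.0044] turn cmd 0.0035
[-0.39115342  0.61697918 -0.06834617]
```

Emit:
{"api": "drive_tool", "payload": {
  "commands": "0 0 0 0 0 0 0.6;0 0 0 0 0 0 0.8;0 0 0 0 0 0 0.8;0 0 -0.2 0 0 0 0.8;0 0 -0.2 0 0 0 0.8;0 0 -0.2 0 0 0 0.8;0 0.24 0 0 0 0 0.8;0 0.24 0 0 0 0 0.8;0 0.24 0 0 0 0 0.8;0 0 0 0 0 0 0.8"
}}

```text
clock: 11.05
ee_pos: [0.7272, -0.0517, 0.2291]
ee_rot: [0.792, 0.611, -0.001, -0.001]
ft_force: [0.0, -0.3, -1.0]
opening: 0.0688
grasp_force: 0.0
```

```bash
cat > look.py <<'E'
from h import *
import sys
st(); fit()
p,d=read_camera('top'); K,Rm,t=cam('top')
cv2.imwrite(f'pics/{sys.argv[1]}.png',cv2.resize(p[230:380,290:500],None,fx=3,fy=3))
v,u=np.mgrid[0:480,0:640]; m=d>0
X=(np.stack([(u-K[0,2])/K[0,0]*d,(v-K[1,2])/K[1,1]*d,d],-1)-t)@Rm
for lo,hi,xr,yr in((.098,.106,(.48,.62),(-.06,.06)),(.106,.114,(.46,.58),(-.19,-.06))):
    s=m&(X[...,2]>lo)&(X[...,2]<hi)&(X[...,0]>xr[0])&(X[...,0]<xr[1])&(X[...,1]>yr[0])&(X[...,1]<yr[1])
    P=X[s][:,:2]; 
    if len(P)<9: print('none'); continue
    c=P.mean(0); w,V=np.linalg.eigh(np.cov(P.T)); a=V[:,1]; q=(P-c)@a
    print(len(P),c.round(4),'major deg',np.degrees(np.arctan2(a[1],a[0])).round(1),q.min().round(4),q.max().round(4))
# block direction from rails (deck+12)
g=m&(X[...,2]>.046)&(X[...,2]<.054)&(X[...,0]>.44)&(X[...,0]<.62)&(X[...,1]>-.2)&(X[...,1]<.09)
rect=cv2.minAreaRect(X[g][:,:2].astype(np.float32)*1000); print('deck rect mm',rect)
E
python3 look.py c
```

```text
t 11.05 p [ 0.7272 -0.0517  0.2291] yaw 75.34 tilt z [-0.003  0.001 -1.   ] q [-0.23  0.73  0.72 -0.    1.7   0.02] open 0.0688 F [ 0.  -0.3 -1. ] g 0.0
side knob_top [301.5 273.5] [ 0.5 -0.5]
side nose [298.7 345.2] [  0.1 -51.3]
side mark [306.1 270. ] [-0.4  0.2]
side lock_tab [288.6 344.7] [-0.2  5.4]
pose [ 0.5401 -0.0551 -0.2473] nose deg -103.6 mark dir deg 75.8 short cw 180.6 slide 0.0
{'knob_top': array([ 0.5524, -0.0066,  0.102 ]), 'nose': array([ 0.543 , -0.0455,  0.102 ]), 'mark': array([0.5636, 0.038 , 0.062 ]), 'lock_tab': array([ 0.5183, -0.1414,  0.11  ])}
none
none
deck rect mm ((0.0, 0.0), (0.0, 0.0), 0.0)
```

View pics/c.png

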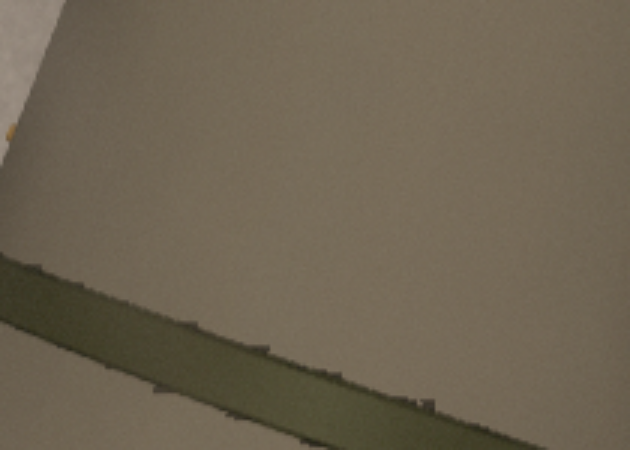

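The arm blocks the top view because I moved to +x. I'll move it aside to (0.40,-0.35).

Emit:
{"api": "drive_tool", "payload": {
  "commands": "-0.186 -0.12 0 0 0 0 0.8;-0.186 -0.12 0 0 0 0 0.8;-0.186 -0.12 0 0 0 0 0.8;-0.186 -0.12 0 0 0 0 0.8;-0.186 -0.12 0 0 0 0 0.8;-0.186 -0.12 0 0 0 0 0.8;-0.186 -0.12 0 0 0 0 0.8;-0.186 -0.12 0 0 0 0 0.8;0 0 0 0 0 0 0.3"
}}

```text
clock: 12.72
ee_pos: [0.3964, -0.3519, 0.2334]
ee_rot: [0.793, 0.61, -0.0, 0.0]
ft_force: [0.7, 0.0, 1.7]
opening: 0.0516
grasp_force: 0.0
```

```bash
python3 look.py d
```

```text
t 12.72 p [ 0.3964 -0.3519  0.2334] yaw 75.12 tilt z [-0.    -0.001 -1.   ] q [-0.95  0.36  1.38 -0.    1.4  -0.69] open 0.0516 F [0.7 0.  1.7] g 0.0
side knob_top [302.8 274.3] [-0.9 -1.8]
side nose [302.9 250.3] [0.5 2.9]
side mark [304.1 271.5] [ 0.6 -1.8]
side lock_tab [290.  345.7] [2.1 4. ]
top knob_top [371. 289.] [-3.3 -0.9]
top nose [337.5 279. ] [-0.3  0.4]
top mark [334.  283.4] [-1.8 -0.3]
top lock_tab [320.2 201.9] [157.4 119.6]
pose [ 0.5418 -0.0545 -0.2141] nose deg 799.5 mark dir deg 77.7 short cw 1.8 slide 0.0
{'knob_top': array([ 0.5524, -0.0057,  0.102 ]), 'nose': array([0.5597, 0.0337, 0.102 ]), 'mark': array([0.5622, 0.0393, 0.062 ]), 'lock_tab': array([ 0.5229, -0.1415,  0.11  ])}
534 [0.5518 0.0007] major deg 75.6 -0.0301 0.0332
287 [ 0.5163 -0.1324] major deg 165.3 -0.0151 0.0147
deck rect mm ((563.069091796875, -57.9010009765625), (234.51344299316406, 141.50657653808594), 75.14541625976562)
```

View pics/d.png

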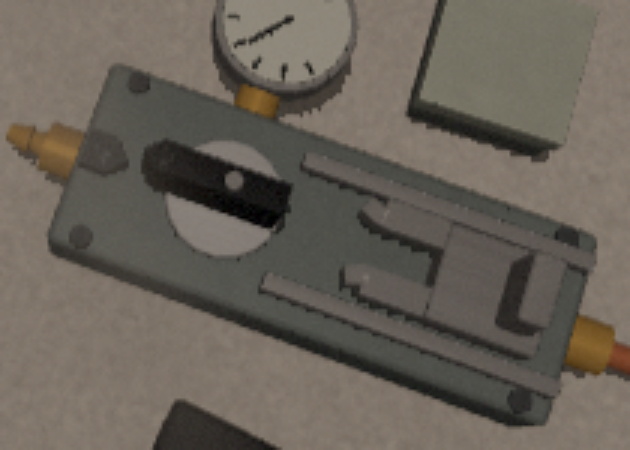

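The knob is on the mark: in the crop the nose is at (150,155) against the wedge at (115,155), and the bar is at 75.6° against the block's 75.1°. The lock is still back. Next I'll push the tab from behind with the fingers closed.

```bash
python3 -c "
from h import *
st(.5048,-.1759,.095,75.2)"
```

```text
t 13.28 p [ 0.399  -0.3495  0.233 ] yaw 75.44 tilt z [-0.  0. -1.] q [-0.94  0.36  1.38  0.    1.4  -0.69] open 0.0257 F [0.6 0.6 0.8] g 0.0
shift cmd [0.7784 0.2352 0.5522] turn cmd 0.0027
```

Emit:
{"api": "drive_tool", "payload": {
  "commands": "0.195 0.059 0 0 0 0.003 0;0.195 0.059 0 0 0 0 0;0.195 0.059 0 0 0 0 0;0.193 0.058 0 0 0 0 0;0 0 0 0 0 0 0;0 0 0.18 0 0 0 0;0 0 0.18 0 0 0 0;0 0 0.18 0 0 0 0;0 0 0.012 0 0 0 0;0 0 0 0 0 0 0"
}}

```text
clock: 14.52
ee_pos: [0.5057, -0.1776, 0.0964]
ee_rot: [0.793, 0.609, 0.0, 0.001]
ft_force: [0.2, 0.1, 0.5]
opening: -0.0001
grasp_force: 0.0
```

```bash
python3 -c "
from h import *
st(.5296,-.0843,.095,75.2)
print(models.landmark_of('side','lock_tab')[:1])
p,d=read_camera('side');cv2.imwrite('pics/e.png',cv2.resize(p[230:410,210:400],None,fx=3,fy=3))"
```

```text
t 14.53 p [ 0.5057 -0.1776  0.0964] yaw 75.1 tilt z [ 0.001 -0.001 -1.   ] q [-0.56  0.52  1.56 -0.    1.06 -0.3 ] open -0.0001 F [0.2 0.1 0.5] g 0.0
shift cmd [ 0.3852 -0.0034  0.0053] turn cmd -0.0011
[{'point': [290.0, 345.7], 'p': 0.87}]
```

View pics/e.png

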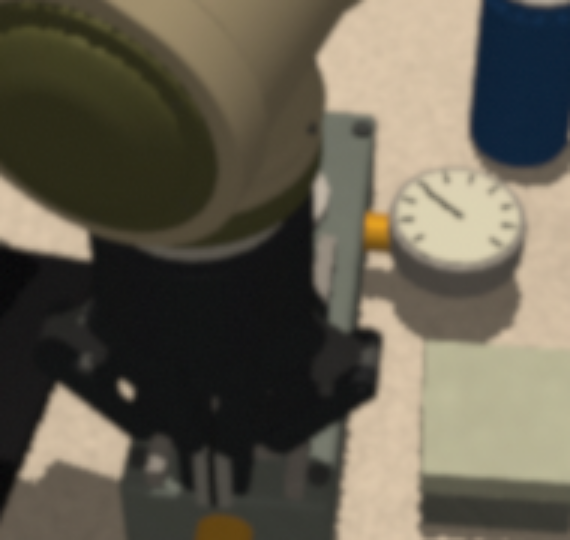

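The fingers are shut and centred behind the tab at crop (215,480), with no contact yet. I'll push gently.

Emit:
{"api": "drive_tool", "payload": {
  "commands": "0.04 0 0.005 0 0 0 0;0.04 0 0 0 0 0 0;0.04 0 0 0 0 0 0;0.04 0 0 0 0 0 0;0.04 0 0 0 0 0 0"
}}

```text
clock: 15.25
ee_pos: [0.5181, -0.1283, 0.0942]
ee_rot: [0.793, 0.61, -0.001, 0.001]
ft_force: [-3.0, -4.8, 2.5]
opening: -0.0003
grasp_force: 2.7
```

Emit:
{"api": "drive_tool", "payload": {
  "commands": "0.04 0 0 0 0 0 0;0.03 0 0 0 0 0 0;0.03 0 0 0 0 0 0;0.02 0 0 0 0 0 0"
}}

```text
clock: 15.75
ee_pos: [0.5258, -0.0993, 0.0942]
ee_rot: [0.793, 0.61, -0.0, 0.0]
ft_force: [-3.3, -4.4, 3.2]
opening: -0.0004
grasp_force: 2.6
```

Emit:
{"api": "drive_tool", "payload": {
  "commands": "0.02 0 0 0 0 0 0;0.02 0 0 0 0 0 0;0.01 0 0 0 0 0 0;0 0 0 0 0 0 0"
}}

```text
clock: 16.25
ee_pos: [0.529, -0.0871, 0.094]
ee_rot: [0.793, 0.61, 0.0, 0.0]
ft_force: [-1.7, -2.7, 1.8]
opening: -0.0001
grasp_force: 1.0
```

Emit:
{"api": "drive_tool", "payload": {
  "commands": "0.008 0 0 0 0 0 0;0.008 0 0 0 0 0 0;0 0 0 0 0 0 0"
}}

```text
clock: 16.62
ee_pos: [0.5298, -0.0843, 0.0939]
ee_rot: [0.793, 0.61, -0.001, 0.001]
ft_force: [-3.9, -9.0, 2.9]
opening: 0.0001
grasp_force: 4.4
```

Force is rising near the expected stop, so I'll press a little more to confirm it is home.

Emit:
{"api": "drive_tool", "payload": {
  "commands": "0.008 0 0 0 0 0 0;0.008 0 0 0 0 0 0;0 0 0 0 0 0 0"
}}

```text
clock: 17.0
ee_pos: [0.53, -0.084, 0.0941]
ee_rot: [0.793, 0.61, -0.004, 0.002]
ft_force: [-11.8, -28.8, 4.9]
opening: 0.0
grasp_force: 15.6
```

Emit:
{"api": "drive_tool", "payload": {
  "commands": "0.008 0 0 0 0 0 0;0.004 0 0 0 0 0 0;0 0 0 0 0 0 0"
}}

```text
clock: 17.38
ee_pos: [0.5301, -0.0837, 0.0941]
ee_rot: [0.793, 0.61, -0.006, 0.004]
ft_force: [-19.0, -45.3, 4.8]
opening: -0.0003
grasp_force: 23.9
```

Firm stop at the expected place. I'll back off, lift clear and check.

Emit:
{"api": "drive_tool", "payload": {
  "commands": "-0.08 0 0 0 0 0 0;-0.08 0 0 0 0 0 0;0 0 -0.2 0 0 0 0;0 0 -0.2 0 0 0 0;0 0 -0.2 0 0 0 0;-0.2 -0.1 0 0 0 0 0;-0.2 -0.1 0 0 0 0 0;-0.2 -0.1 0 0 0 0 0;-0.2 -0.1 0 0 0 0 0;0 0 0 0 0 0 0"
}}

```text
clock: 18.62
ee_pos: [0.3719, -0.2849, 0.2436]
ee_rot: [0.794, 0.608, 0.0, -0.0]
ft_force: [0.3, 0.7, 0.5]
opening: 0.0003
grasp_force: 0.0
```

```bash
python3 look.py f
```

```text
t 18.62 p [ 0.3719 -0.2849  0.2436] yaw 74.85 tilt z [ 0.     0.001 -1.   ] q [-0.91  0.24  1.52  0.    1.38 -0.64] open 0.0003 F [0.3 0.7 0.5] g 0.0
side knob_top [303.7 276.8] [-0.7 -4.8]
side mark [303.8 271.3] [ 1.2 -2.1]
side lock_tab [294.3 302.8] [ 1.8 46.4]
top knob_top [370.  288.9] [-2.7 -2.1]
top nose [337.  282.3] [-1.1 -0.1]
top mark [331.1 281.2] [0.4 1.4]
top lock_tab [415.7 307.6] [61.9  9.9]
pose [ 0.5446 -0.0541 -0.1902] nose deg -272.9 mark dir deg 79.1 short cw 8.0 slide 0.0
{'knob_top': array([ 0.554, -0.005,  0.102]), 'nose': array([0.556 , 0.0349, 0.102 ]), 'mark': array([0.5627, 0.0402, 0.062 ]), 'lock_tab': array([ 0.5277, -0.1415,  0.11  ])}
548 [ 5.513e-01 -4.000e-04] major deg 73.3 -0.0657 0.0343
260 [ 0.5343 -0.0675] major deg 168.7 -0.0145 0.0153
deck rect mm ((566.939208984375, -58.96099853515625), (234.59796142578125, 149.17840576171875), 75.18682861328125)
```

View pics/f.png

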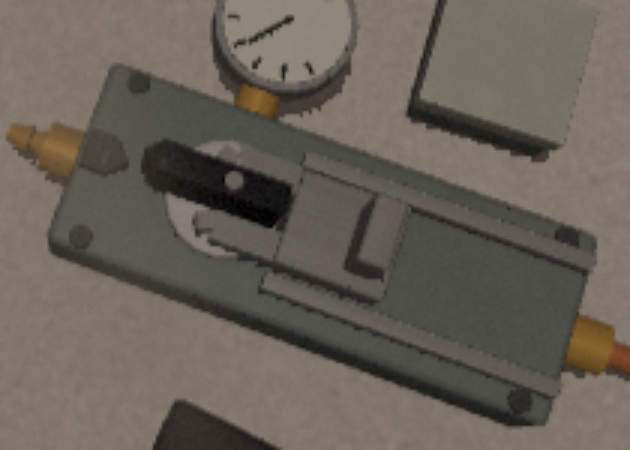

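```bash
python3 - <<'E'
from h import *
p,d=read_camera('top'); K,Rm,t=cam('top')
v,u=np.mgrid[0:480,0:640]
X=((np.stack([(u-K[0,2])/K[0,0]*d,(v-K[1,2])/K[1,1]*d,d],-1)-t)@Rm)[d>0]
a=np.radians(75.2); U=np.array([np.cos(a),np.sin(a)]); N=np.array([U[1],-U[0]]); o=np.array([.5505,-.005])
s=(X[:,:2]-o)@U; l=(X[:,:2]-o)@N; z=X[:,2]
f=lambda m:(np.percentile(s[m],[.5,99.5])*1e3).round(1)
near=abs(l)<.04
print('deck',f(near&(abs(z-.05)<.003)&(abs(s)<.18)),'expect -165,70')
print('bar top',f((abs(l)<.006)&(abs(z-.102)<.004)&(s>-.035)&(s<.05)),'expect -24,40')
print('tab top',f((abs(l)<.013)&(abs(z-.11)<.004)&(s<-.04)&(s>-.15)),'expect -71,-57')
print('fork top',f((abs(l)>.011)&(abs(l)<.019)&(abs(z-.074)<.003)&(abs(s)<.15)),'expect max +9')
E
```

```text
deck [-163.4   68. ] expect -165,70
bar top [-24.1  37.2] expect -24,40
tab top [-71.2 -57.5] expect -71,-57
fork top [-77.8   8.6] expect max +9
```

All features match the fully home geometry, so I'm handing in.

```bash
python3 -c "
from h import *
print(r.job_done())"
```

```text
the job is handed in; nothing more can be done
None
```

The knob's pointed end is on the mark, the lock is fully home against its stop (within about 1 mm by depth measurement), and the arm is clear. The job is handed in at about 19 s; no verdict came back, and I did not re-measure the phone, ring box, can and needle tool, though the arm felt no unexpected contact.

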